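Clear the driver off the opened flash grip and hold its cover ready over it

TASK

The flash grip in the bench holder is about to be closed: lay the screwdriver that lies across it back in its own rest in the tool tray (the empty one, shaft pointing the same way as its neighbours). Then carry the black cover over the reflector and the blower without disturbing them, and hold it level about 1 cm above the rim of the open grip, round nose over round nose and lined up so that it could be lowered straight on, never letting it touch the grip. Finish holding it still there: I will tuck the contact spring in before it closes, so do not lower it or let go.

Things in the scene. Friction and masses are not known exactly. Their poses are not given: they have to be found in the camera images.
- driver: screwdriver to put away, lying across the open grip on both its side walls. Grey fluted handle 85 mm long, 14 mm wide and high (flat sides, top and bottom), a 4 mm steel cap behind, a steel shaft 4 mm thick, 50 mm long in front; about 40 g. Origin: under the middle of the handle, on its underside; x along it to the shaft's tip, z up
- driver_tip (a point): the tip of that screwdriver's shaft, 92.5 mm ahead of its origin and 7 mm above it; axes as driver
- rest_seat (a point): seat of the empty wood rest, one of three side by side 52 mm apart in a low tray (order changes): driver's origin goes here, 20 mm above the bench, x the way the shaft must point, z up. Two V-sided saddles, 34 mm before and behind, rise 8 mm above the seat; between them 50 mm are open for fingers to 12 mm below it. End stops rise 6 mm, play 7 mm. 36 mm free to each neighbour's handle
- driver_large: a thicker screwdriver (handle 18 mm) in a neighbouring rest; leave alone. Origin under the middle of its handle, x towards its tip
- driver_small: a thinner screwdriver (handle 10 mm) in a neighbouring rest; leave alone. Origin under the middle of its handle, x towards its tip
- cover: loose black cover of the flash grip, lying open side down: 170 mm long (x), 56 wide (y), 22 high, hollow, 4 mm walls; parallel upright sides, flat to 19 mm up; one end square (-x, ribbed on top), the other a half-round nose (+x, steel screw head on top); about 90 g. Origin: middle of its length and width, on the plane of its lower edge; z up
- cover_nose (a point): the foremost point of the cover's round nose, on its lower edge, 85 mm ahead of its origin; axes as cover
- housing: opened flash grip clamped in a low bench holder (fixed): black trough of the cover's outline, 170 x 56 mm, 38 deep, 4 mm walls, parts inside at least 15 mm below the rim; holder plate 8 mm thick, 84 wide, jaws 18 mm below the rim. Origin: middle of its length and width, on the bench; x towards its round nose, z up
- housing_rim (a point): the centre of the open grip's rim, 46 mm above housing's origin; x towards the round nose, z up. The cover fits when its origin comes to this point with the axes alike
- reflector: a polished metal reflector dish standing mouth down between the grip and the cover, 120 mm across, 64 mm high; leave alone. Origin: centre of its underside
- blower: a black rubber dust blower standing nozzle up between the grip and the cover, 54 mm across, 88 mm high; leave alone. Origin: centre of its underside
Mind the look-alikes: they are no part of the job. What is shaped like the cover but purple or yellow is not meant.

How it is judged:
By the outcome, as a careful person would: the job done as asked, in the order asked, and still so for the second after the job is handed in, while the arm keeps its last pose, push and grip.
It also fails if it takes over 58 s, if anything falls off the work surface, if the arm or the gripper's body presses on something with over 40 N, if the wrist force passes 120 N, or if a joint passes its speed limit or range.

ROBOT

A 6-joint arm with a two-finger parallel gripper is mounted at the origin on the work surface. World frame = base frame: x ahead of the robot, y to its left, z up, the work surface at z = 0. Lengths are in mm, angles in rad, forces in N, time in s.
With the tool pointing down it reaches from about 325 to 850 mm from the base axis. Payload 15.5 kg.
Tool frame: the origin (TCP) lies between the finger pads; the fingertips stand 22 mm ahead of it and the grasp point (between the pads) lies 3 mm ahead of it; z points along the fingers, y is the line along which they close (so a half turn about z gives the same grasp; the last joint's range is limited). The gripper opens to 91 mm and grips with 3 to 60 N. Pads are 32 mm wide; open, the fingers measure 118 mm over their backs; the gripper's body (76 mm by 178 mm) begins 60 mm behind the grasp point.
Start: joints at [-0.096, 0.494, 1.345, -0, 1.302, -0.096], TCP at [625.001, 0.003, 235.915] pointing down, gripper open.
Joint ranges: [-2.91, 2.91], [-0.82, 2.16], [0.22, 2.67], [-1.22, 4.37], [0.12, 2.79], [-3.08, 3.08]. Speed limits (rad/s): [1.89, 1.89, 2.57, 3.01, 3.01, 3.01].

INTERFACE

Orientations are given as a rotation vector (axis times angle).
In Python, from plant import move_to, move_straight, move_joints, command_gripper, dwell, ik, get_obs, get_image, PlanningError, close_job gives the robot as it stands. Calls block until the motion is done:
- move_to(position, orientation): joint-space move of the TCP to a pose.
- move_straight(position, ori=None, max_speed=150): straight line of the TCP; ori=None keeps the orientation; max_speed is the mean speed in mm/s.
- move_joints(angles): joint-space move.
- command_gripper(opening, force=None): finger opening in mm; force is the grip in N (None keeps the last); returns when the fingers have stopped.
- dwell(seconds).
- ik(position, orientation): joint angles nearest the present ones, or None.
- get_obs(): the state.
- get_image(name): name is "scene" or "side" or "wrist"; returns a dict with "img" (420x560x3 uint8, blue, green, red), "K" (3x3 intrinsics, pixels), "pose" (4x4, takes a point from camera to world coordinates). Camera axes: x right, y down, z forward; pixel columns grow to the right and rows downward; lengths in mm; the calibration is good to about 2 mm. A picture is of the moment at which its call begins. There is no depth.
A pose or a line that the arm cannot do raises PlanningError and nothing moves.
- close_job(): hands the job in; it is judged then, once.
The state is a dict: "clock": time; "qpos": joint angles; "qd": joint speeds; "effort": joint torques, N m; "tool_pos": TCP position; "orientation": TCP orientation; "force": force on the tool from outside, world axes, zero at the start; "wrist_torque": the same for the moment, N m; "grip_width": finger opening in mm; "finger_force": force on a finger pad.
Only numpy, scipy, OpenCV 4.12 (cv2) and the standard library are available. Lean on these libraries where they do the work, as an engineer would, in place of code of your own. Each camera call takes 0.05 s, during which the arm holds its last target. There are 200 camera calls.

## Working session

There is one attempt and no reset: what is moved stays moved. The work goes in short steps, each a Python script; the robot and the scene stay as the last script left them, time stands still between calls to the robot, and variables do not carry over. Pictures are saved under pics/ and viewed, at most 10 in all, crops included, and the job is handed in when it is done.

```bash
ls; mkdir -p pics
python3 - <<'E'
from plant import *
import cv2,numpy as np
for n in ("scene","side"):
    d=get_image(n); cv2.imwrite(f"pics/{n}0.png",d["img"]); np.savez(f"pics/{n}0.npz",**d); print(n,d["K"].round(1).tolist(),d["pose"].round(3).tolist())
o=get_obs();print(o["clock"],o["orientation"],o["force"])
E
```

```text
pics
scene [[545.7, 0.0, 279.4], [0.0, 545.7, 204.7], [0.0, 0.0, 1.0]] [[-0.755, 0.418, -0.506, 1184.44], [0.656, 0.453, -0.604, 758.342], [-0.024, -0.787, -0.616, 867.916], [0.0, 0.0, 0.0, 1.0]]
side [[537.9, 0.0, 271.4], [0.0, 537.9, 211.1], [0.0, 0.0, 1.0]] [[0.719, -0.53, 0.449, -254.301], [-0.694, -0.545, 0.469, -856.111], [-0.004, -0.65, -0.76, 1362.364], [0.0, 0.0, 0.0, 1.0]]
0.1 [-2.22085526e+00 -2.22084110e+00  1.15805371e-03] [ 0.32878801 -0.30419971  0.7500107 ]
```

View pics/scene0.png

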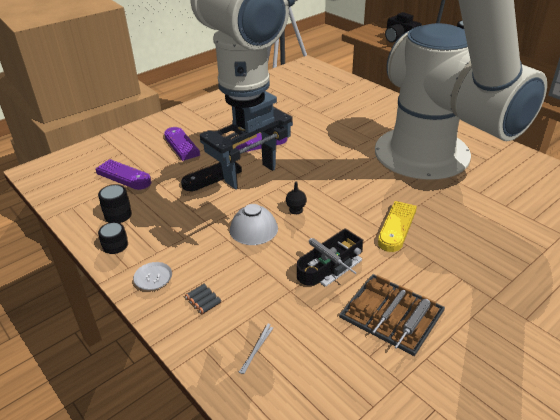

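View pics/side0.png

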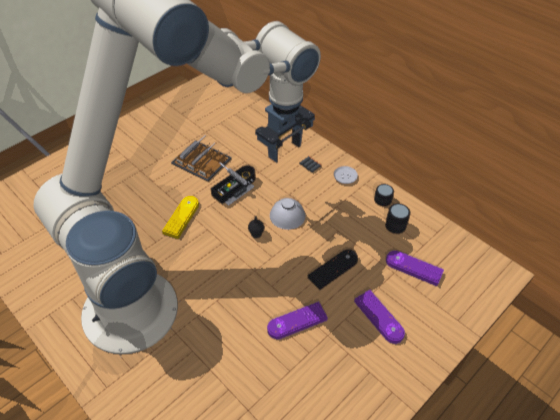

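The scene view shows the grip at (330,257) with the driver across it, the tray at (392,313) whose left rest is empty, and the black cover at (210,178). In the side view they are at (235,185), (200,158) and (333,268). Next I get rough positions and take closer wrist views.

```bash
cat > h.py <<'E'
from plant import *
import cv2,numpy as np
from scipy.spatial.transform import Rotation as R
def ray(d,uv):
    v=d["pose"][:3,:3]@np.linalg.solve(d["K"],[uv[0],uv[1],1.]); return d["pose"][:3,3],v
def onp(d,uv,z):
    c,v=ray(d,uv); return c+v*(z-c[2])/v[2]
def proj(d,p):
    q=d["pose"][:3,:3].T@(np.asarray(p,float)-d["pose"][:3,3]); q=d["K"]@q; return q[:2]/q[2]
def down(yaw): # tool z down, closing line (tool y) at angle yaw in world
    y=np.array([np.cos(yaw),np.sin(yaw),0]); z=np.array([0,0,-1.]); return R.from_matrix(np.c_[np.cross(y,z),y,z]).as_rotvec()
def shot(n,f):
    d=get_image(n); cv2.imwrite(f"pics/{f}.png",d["img"]); np.savez(f"pics/{f}.npz",**d); return d
E
python3 - <<'E'
from h import *
s=np.load("pics/scene0.npz"); t=np.load("pics/side0.npz")
for n,u,v,z in (("grip",(330,257),(235,185),46),("tray",(392,313),(201,159),10),("cover",(210,178),(333,268),20),("refl",(254,225),(288,213),20),("blow",(296,200),(257,228),30)):
    print(n,onp(s,u,z).round(),onp(t,v,z).round())
w=shot("wrist","w0"); T=np.eye(4);o=get_obs();T[:3,:3]=R.from_rotvec(o["orientation"]).as_matrix();T[:3,3]=o["tool_pos"]
print(w["K"].round(1).tolist(),(np.linalg.inv(T)@w["pose"]).round(3).tolist(), w["pose"].round(2).tolist())
E
```

```text
grip [550. 166.  46.] [516. 125.  46.]
tray [546. 340.  10.] [534. 334.  10.]
cover [ 549. -290.   20.] [ 515. -318.   20.]
refl [585. -55.  20.] [572. -71.  20.]
blow [453. -50.  30.] [451. -52.  30.]
[[331.2, 0.0, 283.1], [0.0, 331.2, 207.4], [0.0, 0.0, 1.0]] [[0.001, -0.968, -0.249, 70.018], [1.0, 0.001, 0.0, 0.617], [0.0, -0.249, 0.968, -148.927], [0.0, 0.0, 0.0, 1.0]] [[1.0, 0.0, -0.0, 625.49], [0.0, -0.97, -0.25, 70.05], [-0.0, 0.25, -0.97, 384.39], [0.0, 0.0, 0.0, 1.0]]
```

Run:
```python
from h import *
move_to([530,80,190],down(0)); a=shot("wrist","wa")
move_to([530,265,190],down(0)); b=shot("wrist","wb")
print(get_obs()["clock"])
cv2.imwrite("pics/wab.png",cv2.resize(np.hstack([a["img"],b["img"]])[:,:],None,fx=.714,fy=.714))
```

```text
1.6083
```

View pics/wa.png

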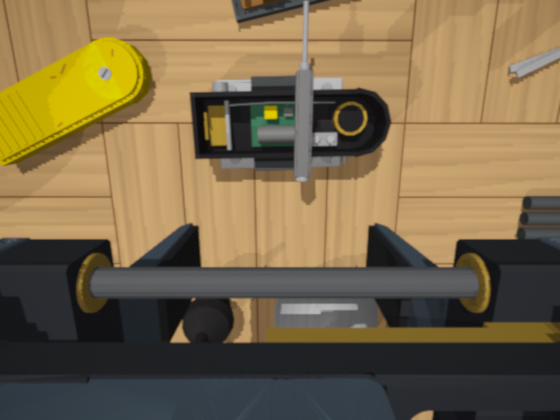

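View pics/wb.png

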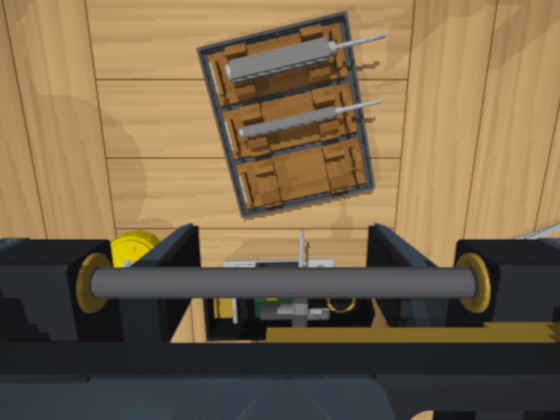

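In wa the grip's rim spans columns 192–389 and rows 92–157, nose to the right (+x). The driver crosses it from its cap at (301,180) to its tip at about (306,2). In wb the large driver is on top, the small one is in the middle, and the empty rest is at (303,178), shafts pointing right. I'll zoom in on both for measuring.

Run:
```python
from h import *
a=np.load("pics/wa.npz");b=np.load("pics/wb.npz")
A=cv2.resize(a["img"][0:200,180:400],None,fx=1.8,fy=3)
B=cv2.resize(b["img"][130:225,225:385],None,fx=5,fy=5,interpolation=cv2.INTER_CUBIC)
cv2.imwrite("pics/tray.png",cv2.convertScaleAbs(B,alpha=1.4))
g=a["img"].max(2)
print("cols top/bottom");
for c in (205,212,245,320,345,350,355): 
    r=np.where(g[60:200,c]<60)[0]+60; print(c,r.min(),r.max(), g[86:98,c].tolist(), g[150:164,c].tolist())
for r in (110,120,125,130,140): 
    print(r,g[r,186:200].tolist(), g[r,380:396].tolist())
print(a["pose"][:3,3],b["pose"][:3,3])
```

```text
cols top/bottom
205 93 157 [200, 200, 200, 199, 195, 172, 106, 48, 43, 42, 36, 22] [12, 13, 17, 21, 30, 36, 38, 53, 115, 175, 194, 197, 197, 197]
212 93 157 [163, 161, 159, 160, 155, 130, 78, 44, 42, 41, 33, 18] [21, 19, 22, 25, 32, 37, 38, 44, 80, 123, 133, 133, 133, 133]
245 92 156 [185, 184, 184, 183, 169, 109, 52, 44, 44, 40, 24, 15] [29, 25, 23, 29, 36, 38, 40, 63, 101, 124, 130, 131, 130, 128]
320 91 155 [181, 180, 170, 129, 71, 41, 39, 36, 28, 17, 16, 21] [20, 25, 32, 36, 36, 43, 73, 110, 122, 126, 128, 127, 126, 126]
345 90 155 [185, 182, 166, 104, 47, 40, 40, 36, 24, 15, 16, 21] [24, 27, 34, 36, 38, 54, 84, 104, 109, 109, 109, 109, 112, 119]
350 90 154 [184, 180, 158, 97, 42, 39, 39, 33, 21, 16, 18, 21] [23, 28, 36, 37, 39, 62, 99, 121, 125, 126, 126, 126, 126, 126]
355 90 155 [184, 176, 145, 84, 41, 37, 36, 32, 20, 15, 16, 19] [24, 29, 36, 38, 40, 46, 76, 110, 122, 123, 123, 123, 123, 123]
110 [199, 199, 199, 194, 170, 115, 59, 41, 37, 31, 19, 12, 14, 13] [15, 16, 17, 23, 29, 35, 38, 51, 98, 150, 177, 183, 183, 183, 184, 184]
120 [196, 196, 196, 196, 190, 164, 106, 51, 40, 36, 29, 16, 12, 13] [17, 17, 15, 16, 16, 22, 29, 36, 36, 48, 92, 144, 173, 180, 182, 183]
125 [190, 188, 186, 185, 181, 166, 126, 70, 41, 37, 32, 20, 12, 12] [19, 18, 19, 19, 20, 25, 32, 36, 43, 84, 146, 184, 196, 196, 195, 193]
130 [191, 190, 188, 186, 184, 177, 150, 91, 45, 38, 33, 25, 17, 12] [18, 18, 19, 24, 30, 35, 38, 63, 122, 172, 195, 200, 199, 198, 196, 194]
140 [193, 192, 191, 188, 186, 184, 175, 144, 84, 42, 37, 32, 23, 14] [35, 37, 43, 67, 112, 158, 188, 199, 201, 201, 200, 199, 198, 196, 194, 192]
[530.50481571 150.35023372 339.11207664] [531.11256355 334.78981964 338.93077049]
```

View pics/tray.png

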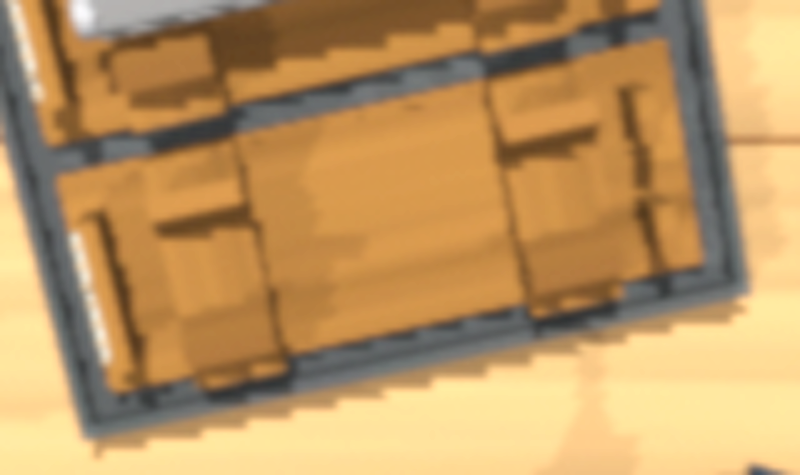

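The zoomed tray shows the empty rest's two saddles: flat seats whose inner edges are centred at crop (258,270) and (511,198). That puts the seat at about px (301.4,176.4). Now the numbers for the housing, the driver and the neighbours.

Run:
```python
from h import *
a=np.load("pics/wa.npz");b=np.load("pics/wb.npz")
P=lambda u,v,z=46:onp(a,(u,v),z)[:2]
print("top",[P(*q).round(1).tolist() for q in((212,91.55),(245,90.9),(320,89.3),(345,88.85))])
print("bot",[P(*q).round(1).tolist() for q in((212,158.1),(245,157.55),(345,155.65))])
print("left",[P(*q).round(1).tolist() for q in((190.95,110),(192.2,125),(193.65,140))])
print("nose",[P(*q).round(1).tolist() for q in((388.2,110),(390.3,120),(389.6,125),(388,130))])
h=cv2.cvtColor(a["img"],cv2.COLOR_BGR2HSV)
for r in (2,5,10,30,50,66,68,70,72,75,162,168,174,178,180,182):
    c=np.where(h[r,285:325,1]<70)[0]+285
    if len(c): print(r,c.min(),c.max(),a["img"][r,c].mean().round(),P((c.min()+c.max())/2,r,60 if r>68 else 53).round(1), h[r,285:325,1].tolist() if r in(72,174) else "")
hb=cv2.cvtColor(b["img"],cv2.COLOR_BGR2HSV); m=((hb[...,1]<50)&(hb[...,2]>90)).astype(np.uint8); m[220:]=0
for c in cv2.findContours(m,0,1)[0]:
    if cv2.contourArea(c)>150: 
        r=cv2.minAreaRect(c); bx=cv2.boxPoints(r); print(np.round(r[0],1),np.round(r[1],1),r[2],cv2.boundingRect(c))
        for z in (30,35): 
            q=np.array([onp(b,p,z)[:2] for p in bx]); print(z,q.mean(0).round(1),q.round(1).tolist())
u=lambda x,y:((x+.5)/5-.5+225,(y+.5)/5-.5+130)
l=onp(b,u(258,270),20);r=onp(b,u(511,198),20);print("seat",(l+r)/2,np.linalg.norm(r-l),np.degrees(np.arctan2(*(r-l)[1::-1])))
for p,q in (((90,435),(745,285)),((60,160),(660,25))):
    p,q=onp(b,u(*p),10),onp(b,u(*q),10);print("edge",p,q,np.degrees(np.arctan2(*(q-p)[1::-1])))
```

```text
top [[471.0, 175.2], [498.6, 175.7], [561.5, 177.1], [582.4, 177.5]]
bot [[468.1, 119.7], [497.1, 120.2], [585.0, 122.0]]
left [[452.3, 160.3], [452.5, 147.9], [453.0, 135.3]]
nose [[619.9, 160.5], [622.4, 152.3], [622.1, 148.2], [621.1, 144.0]]
2 285 317 78.0 [544.2 239.9] 
5 285 309 85.0 [541.2 237.9] 
10 285 308 133.0 [540.8 234.4] 
30 303 307 159.0 [547.7 220.4] 
50 302 307 160.0 [547.5 206. ] 
66 299 309 155.0 [547.3 194.1] 
68 299 309 147.0 [547.4 192.6] 
70 299 311 127.0 [547.8 190.1] 
72 296 312 126.0 [547.  188.7] [116, 114, 116, 116, 114, 114, 116, 116, 114, 113, 99, 52, 14, 6, 6, 2, 4, 6, 6, 6, 6, 4, 4, 4, 6, 6, 4, 23, 70, 107, 117, 117, 117, 117, 116, 116, 117, 116, 116, 116]
75 296 312 124.0 [547.  186.5] 
162 285 324 105.0 [548.7 118. ] 
168 285 310 106.0 [542.8 112.9] 
174 294 310 120.0 [546.7 107.8] [125, 126, 124, 126, 125, 124, 125, 122, 97, 41, 10, 6, 4, 4, 6, 6, 6, 6, 6, 6, 6, 4, 4, 7, 18, 53, 102, 122, 124, 124, 123, 121, 124, 124, 123, 123, 123, 123, 124, 123]
178 295 308 152.0 [546.3 104.4] 
180 296 307 152.0 [546.4 102.7] 
[309.6 116.8] [ 11.6 144.8] 76.93067932128906 (239, 99, 142, 39)
30 [554.3 339.3] [[490.1, 330.1], [616.0, 358.4], [619.0, 348.8], [492.1, 320.0]]
35 [553.9 339.2] [[490.7, 330.2], [614.6, 358.0], [617.6, 348.6], [492.8, 320.3]]
[305.3  52.7] [ 22.6 163.7] 76.26373291015625 (225, 33, 161, 49)
30 [549.4 392.4] [[479.3, 385.8], [614.6, 416.3], [620.5, 399.3], [483.2, 367.9]]
35 [549.1 391.4] [[480.1, 385.0], [613.2, 415.0], [619.0, 398.3], [484.0, 367.4]]
seat [549.00925866 283.76471705  20.        ] 50.93397357544195 16.113382445781035
edge [489.47583833 240.28856656  10.        ] [622.64068849 271.87679437  10.        ] 13.344567736907381
edge [485.21564984 296.93582918  10.        ] [602.59899695 323.15860735  10.        ] 12.592790165523366
```

Run:
```python
from h import *
g=down(-.01); r=down(np.radians(12.9)-np.pi/2)
print(ik([547.2,148,65],g),ik([549.3,284.1,39],r))
command_gripper(32,15)
move_to([547.2,148,120],g); f0=get_obs()["force"]
move_straight([547.2,148,65],max_speed=80); print("df",(get_obs()["force"]-f0).round(2))
command_gripper(5,15); o=get_obs(); print(o["grip_width"],o["finger_force"],(o["force"]-f0).round(2))
move_straight([547.2,148,140],max_speed=100); o=get_obs(); print(o["grip_width"],o["finger_force"],(o["force"]-f0).round(2),o["wrist_torque"].round(3))
move_to([549.3,284.1,140],r); print(get_obs()["clock"]); shot("scene","s1")
move_to([549.3,284.1,110],r); w=shot("wrist","w1")
```

```text
[ 1.58812809e-01  6.32459496e-01  1.65927118e+00 -4.44089210e-16
  8.49861983e-01  1.68812809e-01] [0.38079122 0.72057692 1.53919841 0.         0.88181733 1.72644007]
df [-1.22 -1.21 -0.09]
14.031187413469203 15.000389367341995 [-1.69 -0.12  4.36]
14.09564911036278 14.999934285879135 [-1.22 -1.99 -1.23] [ 0.015  0.024 -0.022]
6.8083
```

View pics/w1.png

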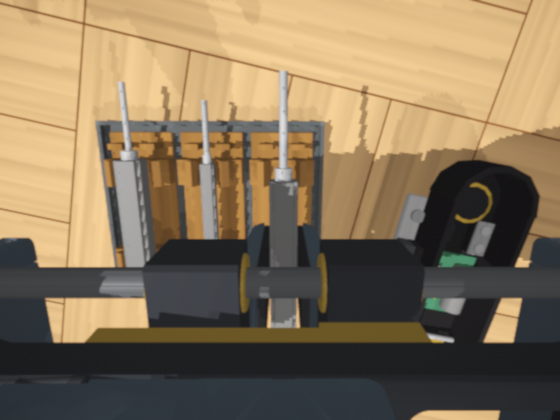

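The driver is held straight at columns 284–285, parallel to the large one (column ~128) and the small one (~207), and over the empty rest. Lowering it.

Run:
```python
from h import *
r=down(np.radians(12.9)-np.pi/2); f0=get_obs()["force"]
move_straight([549.3,284.1,50],r,max_speed=80)
for z in (45,42,40,39.3):
    move_straight([549.3,284.1,z],r,max_speed=30); f=(get_obs()["force"]-f0).round(2); print(z,f)
    if abs(f[2])>6: break
command_gripper(26); print(get_obs()["grip_width"],(get_obs()["force"]-f0).round(2))
move_straight([549.3,284.1,130],r,max_speed=120)
move_to([530,265,190],down(0)); shot("wrist","w2")
command_gripper(88); 
move_to([530,-80,200],down(0)); move_to([530,-370,190],down(0)); shot("wrist","wc"); print(get_obs()["clock"])
a,b=[cv2.imread(f"pics/{n}.png")[:250] for n in("w2","wc")]
cv2.imwrite("pics/two.png",np.vstack([a,b]))
```

```text
45 [ 0.03  0.3  -0.52]
42 [ 0.24  0.93 -1.37]
40 [ 0.09  0.   -0.86]
39.3 [0.33 0.39 0.64]
25.84622798116751 [-0.86  1.04 -0.21]
15.275
```

View pics/two.png

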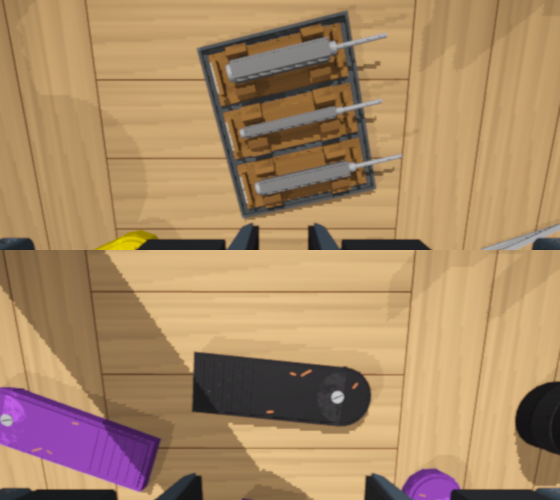

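The upper half shows the driver lying in its rest at (258–402, 155–190), parallel to its neighbours. The lower half shows the black cover at columns 193–371, rows 102–177 of that image, with its round nose to the right (+x) and a slight tilt. Measuring its outline at z = 19.

Run:
```python
from h import *
d=np.load("pics/wc.npz"); g=d["img"].max(2).astype(float)
print(d["pose"][:3,3].round(1))
def edge(line,start):  # first index crossing half between in/out, going from outside in
    for i in range(len(line)-1):
        if line[i]>=85>line[i+1]: return start,i+(line[i]-85)/(line[i]-line[i+1])
top=[];bot=[];L=[]
for c in range(215,325,10):
    t=edge(g[80:140,c],0)[1]+80; b=200-edge(g[200:140:-1,c],0)[1]
    top.append(onp(d,(c,t),19)[:2]); bot.append(onp(d,(c,b),19)[:2])
for r in range(110,160,8):
    L.append(onp(d,(170+edge(g[r,170:230],0)[1],r),19)[:2])
N=[]
for r in range(112,172,4):
    N.append(onp(d,(400-edge(g[r,400:330:-1],0)[1],r),19)[:2])
top,bot,L,N=map(np.array,(top,bot,L,N))
pt=np.polyfit(*top.T,1);pb=np.polyfit(*bot.T,1); print(pt,pb,(top[:,1]-np.polyval(pt,top[:,0])).round(1),(bot[:,1]-np.polyval(pb,bot[:,0])).round(1))
th=np.arctan((pt[0]+pb[0])/2); c=np.array([np.cos(th),np.sin(th)]); n=np.array([-c[1],c[0]])
print("yaw",th,"lat",(top@n).mean(),(bot@n).mean(),"L",(L@c).round(1),"N",(N@c).round(1))
# nose circle: max along
lat=((top@n).mean()+(bot@n).mean())/2; x0=np.median(L@c)
A=np.c_[2*N,np.ones(len(N))];s=np.linalg.lstsq(A,(N**2).sum(1),rcond=None)[0];rad=np.sqrt(s[2]+s[0]**2+s[1]**2);print("nose centre lat",s[:2]@n-lat,"rad",rad,"tip",s[:2]@c+rad)
x1=s[:2]@c+rad; print("len",x1-x0,"centre",c*(x0+x1)/2+n*lat)
print("screw",onp(d,(337,147),24))
```

```text
[ 531.  -298.5  339. ]Traceback (most recent call last):
  File "<stdin>", line 15, in <module>
TypeError: 'NoneType' object is not subscriptable
```

```bash
cat > cov.py <<'E'
from h import *
d=np.load("pics/wc.npz"); g=d["img"].max(2).astype(float)
print(g[110:160:16,186:202]); print(g[112:172:10,345:385])
def edge(line,T=70):
    for i in range(len(line)-1):
        if line[i]>=T>line[i+1]: return i+(line[i]-T)/(line[i]-line[i+1])
    return np.nan
top=[];bot=[]
for c in range(215,325,10):
    top.append(onp(d,(c,edge(g[80:140,c])+80),19)[:2]); bot.append(onp(d,(c,200-edge(g[200:140:-1,c])),19)[:2])
L=np.array([onp(d,(170+edge(g[r,170:230]),r),19)[:2] for r in range(110,160,8)])
N=np.array([onp(d,(400-edge(g[r,400:330:-1]),r),19)[:2] for r in range(116,172,4)])
top,bot=map(np.array,(top,bot)); top,bot,L,N=[q[~np.isnan(q[:,0])] for q in(top,bot,L,N)]
pt=np.polyfit(*top.T,1);pb=np.polyfit(*bot.T,1); print(pt,pb,(top[:,1]-np.polyval(pt,top[:,0])).round(1),(bot[:,1]-np.polyval(pb,bot[:,0])).round(1))
th=np.arctan((pt[0]+pb[0])/2); c=np.array([np.cos(th),np.sin(th)]); n=np.array([-c[1],c[0]])
print("yaw",th,"lat",(top@n).mean(),(bot@n).mean(),"L",(L@c).round(1),"N",(N@c).round(1))
lat=((top@n).mean()+(bot@n).mean())/2; x0=np.median(L@c)
s=np.linalg.lstsq(np.c_[2*N,np.ones(len(N))],(N**2).sum(1),rcond=None)[0];rad=np.sqrt(s[2]+s[0]**2+s[1]**2);print("nose lat",s[:2]@n-lat,"rad",rad)
x1=s[:2]@c+rad; print("len",x1-x0,"centre",c*(x0+x1)/2+n*lat)
E
python3 cov.py
```

```text
[[221. 221. 220. 220. 220. 219. 214. 185. 115.  56.  52.  51.  51.  49.
   49.  51.]
 [150. 149. 149. 149. 149. 145. 128.  91.  56.  47.  48.  50.  51.  50.
   50.  50.]
 [155. 155. 155. 156. 155. 150. 124.  70.  33.  29.  30.  30.  30.  29.
   30.  29.]
 [149. 148. 149. 148. 144. 126.  86.  44.  29.  29.  30.  29.  30.  30.
   30.  29.]]
[[209. 209. 209. 209. 209. 208. 208. 208. 209. 208. 208. 208. 208. 208.
  208. 208. 208. 208. 208. 208. 208. 208. 209. 209. 209. 209. 209. 209.
  209. 209. 209. 209. 210. 214. 219. 222. 223. 224. 224. 224.]
 [ 52.  51.  48.  48.  47.  47.  46.  46.  46.  46.  46.  49.  59.  74.
  100. 139. 173. 189. 192. 192. 192. 192. 192. 192. 191. 192. 191. 191.
  191. 191. 191. 193. 194. 194. 195. 195. 195. 197. 203. 208.]
 [ 53.  50.  49.  50.  50.  49.  49.  49.  49.  58.  81. 100.  95.  69.
   52.  49.  49.  49.  47.  46.  43.  52.  97. 158. 193. 204. 205. 205.
  205. 205. 204. 204. 204. 204. 204. 204. 204. 207. 212. 217.]
 [ 49.  48.  49.  48.  48.  48.  47.  47.  47.  46.  47.  46.  46.  46.
   46.  46.  46.  47.  46.  47.  46.  46.  46.  45.  56. 106. 166.
[... 264 characters left out ...]
 216. 216.]
 [ 46.  46.  47.  47.  46.  47.  47.  47.  47.  47.  46.  46.  48.  46.
   46.  46.  45.  44.  44.  53.  84. 122. 160. 199. 222. 227. 228. 227.
  228. 228. 228. 227. 228. 227. 228. 227. 227. 227. 228. 227.]]
[-9.60249630e-02 -2.37792436e+02] [-9.77402964e-02 -2.90853197e+02] [ 0.  0.  0. -0. -0. -0. -0.  0.  0. -0.  0.] [-0.1  0.   0.1  0.1  0.   0.  -0.1 -0.  -0.  -0.   0. ]
yaw -0.09658120412365662 lat -236.24524039809367 -289.9361852125326 L [474.7 474.8 474.  473.8 473.9 474.  473.8] N [622.4 629.5 633.1 636.3 638.5 640.1 641.  641.5 641.4 640.8 640.1 638.1
 634.9]
nose lat -0.16134764560752046 rad 27.360380193499125
len 167.67849609181258 centre [ 529.82147701 -315.65304376]
```

Cover centre (529.8, -315.7), yaw -0.097; the outline is symmetric, so the centre holds. Grasp it, carry it over, and stop 100 mm short of the grip so that one wrist image shows the held nose and the grip together.

Run:
```python
from h import *
p=[529.8,-315.7]; yc=-.0966; g=down(yc-np.pi/2); f=down(.020-np.pi/2)
print(ik([*p,25],g), ik([437.4,146.8,165],f), ik([537.4,148.8,81],f))
move_to([*p,90],g); f0=get_obs()["force"]
move_straight([*p,25],max_speed=80); print((get_obs()["force"]-f0).round(2))
command_gripper(40,20); o=get_obs(); print(o["grip_width"],o["finger_force"],o["tool_pos"])
move_straight([*p,165],max_speed=100); o=get_obs(); print(o["grip_width"],o["finger_force"],(o["force"]-f0).round(2),o["wrist_torque"].round(3))
move_straight([537.4,-80,165],f,max_speed=130)
move_straight([437.4,146.8,165],f,max_speed=130); dwell(.3); d=shot("wrist","w3"); o=get_obs(); np.save("pics/tp3",np.r_[o["tool_pos"],o["orientation"]]); print(o["tool_pos"],o["grip_width"],o["clock"])
```

```text
[-6.34178400e-01  7.39494172e-01  1.55013957e+00 -8.88178420e-16
  8.51958915e-01  1.03321793e+00] [ 1.94266317e-01  3.63781064e-01  1.82446632e+00 -4.44089210e-16
  9.53345268e-01  1.74506264e+00] [ 1.63033936e-01  5.98924391e-01  1.67209346e+00 -4.44089210e-16
  8.70574808e-01  1.71383026e+00]
[0.38 1.36 1.98]
55.88130803730273 19.998803436756134 [ 529.84277791 -315.73300802   25.13625402]
55.622986150645815 19.99871291220188 [0.52 1.75 0.03] [0.086 0.124 0.026]
[437.48093379 146.70999575 165.01757139] 56.28440860405192 24.35
```

View pics/w3.png

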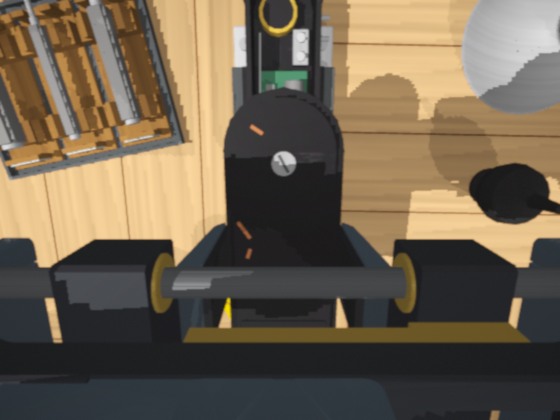

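The held cover appears at columns 226–342 (screw at (284,163)), with the grip ahead of it at columns 247–322. I measure both lateral centres and headings in this one image.

Run:
```python
from h import *
d=np.load("pics/w3.npz"); g=d["img"].max(2).astype(float); tp=np.load("pics/tp3.npy"); print(d["pose"][:3,3])
def cr(r,a,b,T):
    l=g[r,a:b] if a<b else g[r,a:b:-1]
    i=next(i for i in range(len(l)-1) if l[i]>=T>l[i+1]); t=i+(l[i]-T)/(l[i]-l[i+1]); return a+t if a<b else a-t
print(g[10,238:256],g[10,314:332],g[180,218:234],g[180,334:350])
def fit(rows,la,ra,z,T):
    Lp=np.array([onp(d,(cr(r,la[0],la[1],T),r),z)[:2] for r in rows]);Rp=np.array([onp(d,(cr(r,ra[0],ra[1],T),r),z)[:2] for r in rows])
    pl=np.polyfit(*Lp.T,1);pr=np.polyfit(*Rp.T,1); print("L",pl,"R",pr,"resid",np.abs(Lp[:,1]-np.polyval(pl,Lp[:,0])).max(),np.abs(Rp[:,1]-np.polyval(pr,Rp[:,0])).max()); return (pl+pr)/2,Lp,Rp
h,Lh,Rh=fit(range(2,23,2),(236,260),(335,310),46,90)
c,Lc,Rc=fit(range(165,215,5),(215,240),(355,330),159,85)
print("housing",h,"y@537.4",np.polyval(h,537.4),"mean x",Lh[:,0].mean(),"w",(Lh-Rh)[:,1].mean())
print("cover",c,"w",(Lc-Rc)[:,1].mean(),"y@tcp",np.polyval(c,tp[0]),"tcp",tp[:3])
print("mid y at observed rows: housing x",Lh[:,0].mean(),np.polyval(h,Lh[:,0].mean())," cover x",Lc[:,0].mean(),np.polyval(c,Lc[:,0].mean()))
# cover nose tip
T=85; col=g[60:130,284]; print(col[20:40]); 
print("screw",onp(d,(283.7,163),163))
```

```text
[507.6150516  148.54655625 313.97509972]
[226. 225. 224. 224. 223. 216. 187. 118.  63.  58.  57.  50.  37.  28.
  24.  28.  35.  36.] [ 33.  36.  47.  55.  57.  58.  73. 112. 146. 159. 162. 162. 162. 162.
 162. 162. 163. 162.] [246. 247. 246. 245. 240. 225. 185. 106.  37.  32.  32.  31.  32.  31.
  32.  32.] [ 32.  31.  31.  30.  31.  30.  32.  55. 105. 142. 158. 161. 162. 162.
 162. 162.]
L [3.49723030e-02 1.56559919e+02] R [1.93941316e-02 1.11059229e+02] resid 0.3526771108231799 0.3601289091599682
L [2.15667362e-02 1.64723866e+02] R [2.87281347e-02 1.06269009e+02] resid 0.05158875364887194 0.13321699691817912
housing [2.71832173e-02 1.33809574e+02] y@537.4 148.41783520033297 mean x 584.908128700199 w 54.59039530181533
cover [2.51474354e-02 1.35496438e+02] w 55.00586602884351 y@tcp 146.49796104548915 tcp [437.48093379 146.70999575 165.01757139]
mid y at observed rows: housing x 584.908128700199 149.709258986992  cover x 477.167104835394 147.49596646851512
[148. 145. 143. 143. 143. 139. 125.  85.  61.  58.  58.  58.  58.  58.
  58.  54.  46.  51.  55.  57.]
screw [489.89682897 147.66630599 163.        ]
```

Run:
```python
from h import *
d=np.load("pics/w3.npz"); print("nose tip z159",onp(d,(284,87),159), "z156",onp(d,(284,87),156))
f=down(.020-np.pi/2)
move_straight([537.4,148.8,165],f,max_speed=120)
move_straight([537.4,148.8,90],f,max_speed=60)
dwell(.3); s=shot("scene","s4"); t=shot("side","t4"); w=shot("wrist","w4"); o=get_obs(); print(o["tool_pos"],o["clock"],o["grip_width"],o["force"])
u=proj(s,[537,149,50]); v=proj(t,[537,149,50]); print(u,v)
S=[cv2.resize(q["img"][int(p[1])-45:int(p[1])+45,int(p[0])-60:int(p[0])+60],(400,300),interpolation=cv2.INTER_CUBIC) for q,p in((s,u),(t,v))]
W=cv2.resize(w["img"],(400,300)); G=cv2.resize(w["img"][0:210,140:420],(400,300))
cv2.imwrite("pics/hov.png",cv2.convertScaleAbs(np.vstack([np.hstack(S),np.hstack([W,G])]),alpha=1.5))
```

```text
nose tip z159 [522.94181329 148.21069355 159.        ] z156 [523.23850795 148.20419193 156.        ]
[537.39245496 148.80312147  90.01901662] 27.1833 56.233931125993976 [-0.41218697 -0.16327461 -1.20170509]
[328.71921828 249.08674998] [234.91410907 177.28189873]
```

View pics/hov.png

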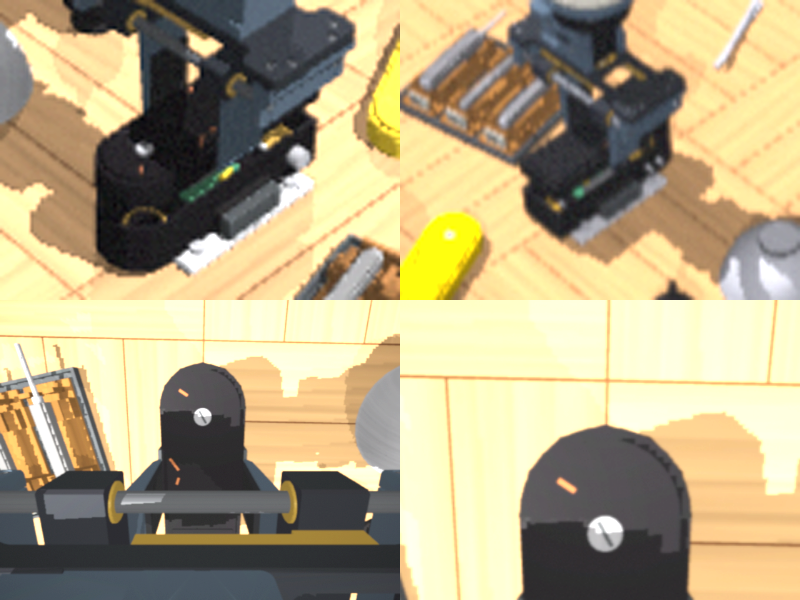

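All views show the cover level over the grip: nose over nose in the scene crop (left silhouettes both at x≈97), and the tail corner aligned in the side crop. Before the last few millimetres, I'll check the lengthwise offset from the nose silhouettes in the scene image.

Run:
```python
from h import *
s=np.load("pics/s4.npz"); g=s["img"].max(2).astype(float)
th=.02; c=np.array([np.cos(th),np.sin(th)]); n=np.array([-c[1],c[0]]); o=np.array([537.4,148.8])
ph=np.linspace(-np.pi/2,np.pi/2,361)
def left(z,dx=0):
    q=np.array([proj(s,[*(o+c*(57+dx+28*np.cos(p))+n*28*np.sin(p)),z]) for p in ph]); return q[q[:,0].argmin()]
for z in (66,70,75,80,36,40,43):
    u=left(z); r=int(round(u[1])); l=g[r,280:320]; 
    i=next((i for i in range(39) if l[i]>=75>l[i+1]),None); m=280+i+(l[i]-75)/(l[i]-l[i+1]) if i is not None else None
    print(z,u.round(2),"meas",m,"du/dx5mm",(left(z,5)-u).round(2), l[8:24].astype(int).tolist())
```

```text
66 [296.95 256.17] meas 295.70588235294116 du/dx5mm [-1.71  1.12] [124, 120, 111, 90, 98, 113, 113, 111, 60, 15, 20, 22, 29, 27, 19, 20]
70 [296.94 254.79] meas 295.76 du/dx5mm [-1.71  1.12] [116, 109, 97, 105, 116, 115, 116, 113, 63, 13, 20, 25, 28, 20, 24, 30]
75 [296.93 253.07] meas 295.8235294117647 du/dx5mm [-1.72  1.12] [97, 115, 114, 118, 119, 121, 122, 117, 66, 25, 27, 19, 29, 29, 28, 28]
80 [296.92 251.33] meas 295.93333333333334 du/dx5mm [-1.72  1.12] [117, 118, 120, 121, 121, 123, 123, 117, 72, 27, 21, 26, 26, 27, 31, 27]
36 [297.  266.3] meas 296.046875 du/dx5mm [-1.68  1.13] [118, 122, 117, 116, 117, 116, 115, 110, 78, 14, 20, 13, 14, 14, 13, 20]
40 [297.   264.96] meas 296.1290322580645 du/dx5mm [-1.68  1.13] [121, 119, 118, 117, 116, 115, 110, 106, 83, 21, 21, 16, 14, 17, 6, 19]
43 [296.99 263.96] meas 296.28 du/dx5mm [-1.69  1.12] [120, 117, 117, 116, 114, 109, 109, 112, 96, 21, 21, 15, 14, 15, 14, 13]
```

Both measurements (wrist nose tip +0.5 mm, scene silhouettes about +0.8 mm) put the cover slightly forward, so I correct by -0.6 mm and lower to 10 mm above the rim.

Run:
```python
from h import *
f=down(.020-np.pi/2); f0=get_obs()["force"]
move_straight([536.8,148.8,81.2],f,max_speed=20); dwell(.8)
o=get_obs(); print(o["tool_pos"],R.from_rotvec(o["orientation"]).as_matrix()[:,2],(o["force"]-f0).round(2),o["grip_width"],o["finger_force"],o["clock"],np.abs(o["qd"]).max())
s=shot("scene","s5"); g=s["img"].max(2).astype(float)
u=proj(s,[545,177,51]); t=shot("side","t5"); v=proj(t,[537,149,50])
S=[cv2.resize(q["img"][int(p[1])-45:int(p[1])+45,int(p[0])-60:int(p[0])+60],(400,300),interpolation=cv2.INTER_CUBIC) for q,p in((s,u),(t,v))]
cv2.imwrite("pics/fin.png",cv2.convertScaleAbs(np.hstack(S),alpha=1.6,beta=20))
```

```text
[536.80231748 148.78991969  81.19879263] [ 2.20086503e-05  2.64102179e-06 -1.00000000e+00] [0.33 0.31 0.64] 55.76758137131015 19.998676031827927 28.575 0.0010699462804930051
```

View pics/fin.png

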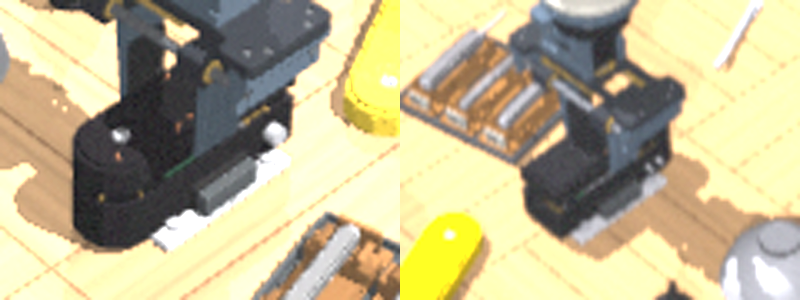

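The cover hovers level over the grip with a narrow parallel gap, outlines aligned in both views, and the driver is in its rest. Handing in.

```bash
python3 -c "
from plant import *
print(close_job())"
```

```text
the job is handed in; nothing more can be done
None
```

The screwdriver is back in its own rest, and the arm is holding the cover still and level about 10 mm above the grip's rim, nose over nose; the job is handed in, at about 29 s of the 58 s limit.

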